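# Load a workholding fixture for the desktop router

## Robot

A 6-joint arm with a two-finger parallel gripper is mounted at the origin on the work surface. World frame = base frame: x ahead of the robot, y to its left, z up, the work surface at z = 0. Lengths are in mm, angles in degrees, forces in N, time in s.
With the tool pointing down it reaches from about 275 to 875 mm from the base axis. Payload 12.5 kg.
Tool frame: the origin (TCP) lies on the centre line of the jaws, within the pads' length; the fingertips stand 8 mm ahead of it and the grasp point (between the pads) lies 11 mm behind it; z points along the fingers, y is the line along which they close (so a half turn about z gives the same grasp; the last joint's range is limited). The gripper opens to 85 mm and grips with 20 to 120 N. Pads are 22 mm wide; open, the fingers measure 114 mm over their backs; the gripper's body (76 mm by 85 mm) begins 54 mm behind the grasp point. The pads swing forward as they close: fully open they stand 13 mm farther back than shut.
Start: joints at [-79.905, 20.094, 94.641, -0, 65.266, -4.847], TCP at [141.84, -531.381, 239.29] pointing down, gripper open.
Joint ranges: [-157.81, 157.81], [-45, 120.19], [0.68, 151.7], [-89.99, 269.99], [4.06, 180], [-164.3, 164.3]. Speed limits (degrees/s): [127.2, 127.2, 159.86, 180, 180, 180].

## Interface

Orientations are given as a 3x3 rotation matrix whose columns are the frame's x, y, z axes.
In Python, from cell import get_state, capture, camera_params, job_done gives the robot as it stands.
- The arm moves only by the tool carry_out, never from a script. Its argument "increments" is a list of rows, each an object with "grip": the gripper's target within -1 to 1 (fully open at 1, half-way at 0, shut at -1); "xyz": the shift along the tool's x, y, z in mm, a list of three; "twist": the turn about the tool's z in rad. A call has 1 to 12 rows; each row shifts and turns the commanded pose from where the row before left it, along the tool's axes as they then stand; what a row does not reach is not made up. A row lasts 1/12 s, in which the tool goes at most 41.7 mm and 7.16 degrees, less where a joint would pass 70% of its speed; a pose out of reach is approached as far as the arm can. A call is refused whole if a number of a shift passes 41.7 or a number of a turn 0.125, either way. A call with a gripper value outside its range is refused whole. The fingers move at their own pace and stop on an object; the grip force is fixed at half the most. Time passes only in rows, so rows that do not move let the fingers close. It gives the time, the measured TCP pose, the force, the opening and the grip force at its end, in the units of the state.
- get_state(): the state, without advancing time (a new reading comes with each control period).
- capture(name): name is "scene" or "top" or "wrist"; returns the picture (400x640x3 uint8, red, green, blue); there is no depth.
- camera_params(name): a dict with "fx", "fy", "cx", "cy" (pixels), "pose" (4x4, takes a point from camera to world coordinates); the wrist camera has in their place "T_tool_cam" (4x4, takes a point from camera to tool coordinates, whose origin is the TCP and whose axes are the flange's). Camera axes: x right, y down, z forward; pixel columns grow to the right and rows downward; lengths in mm; the calibration is good to about 2 mm. A picture is of the moment at which its call begins: read the wrist's pose just before it. camera_params takes no time and is no camera call.
- job_done(): hands the job in; it is judged then, once.
The state is a dict: "time_s": time; "qpos": joint angles; "dq": joint speeds; "joint_torque": joint torques, N m; "position": TCP position; "tool_rot": TCP orientation; "wrist_force": force on the tool from outside, world axes, zero at the start; "ft_torque": the same for the moment, N m; "finger_gap": opening from 0.0 (shut) to 1.0 (fully open); "grip_force": force on a finger pad.
Only numpy, scipy, OpenCV 4.12 (cv2) and the standard library are available. Lean on these libraries where they do the work, as an engineer would, in place of code of your own. Each camera call takes 0.05 s, during which the arm holds its last target. There are 200 camera calls.

## Task

Load the router fixture: lay the wooden packing block flat on the base in the gap between the rests, then the aluminium workpiece flat over it on both rests, between pusher and red stop block. Next push the valve lever all the way over towards the stop block, hold it there about two seconds so the pusher squares the workpiece up against the stop block, and let it spring back to the middle. Only then lay the steel clamp bar lengthwise on top, resting in both forks; leave the other things on the bench where they are.

Things in the scene. Friction and masses are not known exactly. Their poses are not given: they have to be found in the camera images.
- fixture: Fixture fixed to the bench, place and yaw vary. Origin on the bench top, under the middle of the gap between the rests. y is its long axis and points to the red stop block, x points across, away from the lever. Aluminium base 12 mm thick, x -50 to 50, y -139 to 97 mm. The middle of both long sides is open for fingers (|y| < 28 mm). All offsets below are in mm in this frame.
- gap_floor (a point): Point on the base at the middle of the 90 mm gap, 12 mm above the bench: the middle of the packing block's underside goes here, its long side along the fixture's y. Four guide pins (8 mm diameter, 14 mm high) at x +-35, y +-35 leave the block 6 mm each side; the rests leave it 7 mm at each end.
- rest_top (a point): Point over the gap's middle, level with the rests' tops, 40 mm above the bench: height of the workpiece's underside. Steel rests at y -65 to -45 and 45 to 65. Cheeks at their sides, 9 mm higher, inner faces x +-32, leave the workpiece 6 mm each side. Lay it (long side along y) with its centre between y -22 and 0; squared up, its centre is at y +2.
- stop_face (a point): Middle of the stop block's face (y = 62, 48 mm above the bench) that the workpiece's end must bear on. The red stop block runs from y 62 to 92, x -30 to 30, top 56 mm above the bench. Axes as the fixture.
- pusher_face (a point): Middle of the steel pusher's face, 36 mm wide, 11 mm high, 48 mm above the bench; at y = -84 at rest, it moves up to 25.7 mm towards the stop block as the lever goes over, and back with it.
- fork_mid (a point): Point midway between the forks, level with the red blocks' and the workpiece's tops, 56 mm above the bench, at y -21: the middle of the bar's underside goes here, bar along y. Forks on the stop block (y 62 to 92) and on the red rear saddle (y -134 to -104): two lugs each, 14 mm high, inner faces x +-19. Along y the bar may lie up to 12 mm off.
- lever_ball (a point): Centre of the black ball (28 mm diameter) on the lever's end; centred, it is at x -82, y -95, 125 mm above the bench. The lever is a 12 mm steel stick with its pivot 90 mm below the ball's centre, on a valve block 30 mm high at x -102 to -62, y -123 to -67.
- valve_lever (a joint): Spring-centred valve lever, rad: 0 upright, + towards the stop block (fixture +y), stops at +0.5 and -0.25. Spring 1 N m/rad: about 6 N at the ball holds it fully over; let go, it is back in under 0.5 s. All the way over means above 0.46 (the pusher moves 51 mm/rad); the other way does nothing useful. The ball can be pushed with closed fingers.
- block_mid (a point): Centre of the wooden packing block, 76 x 50 x 28 mm (x, y, z), about 90 g, lying flat; either way round. Starts on the bench.
- workpiece_mid (a point): Centre of the plain aluminium workpiece, 120 x 52 x 16 mm (x, y, z), about 270 g, with two round dark recess outlines on top; lying flat; either way round. Starts on the bench.
- bar_mid (a point): Centre of the dark steel clamp bar, 200 x 26 x 18 mm (x, y, z), about 500 g, lying flat; either way round. Starts on the bench.
- oil_bottle: Bystander: upright white bottle, 56 mm diameter, 150 mm high, between the parts and the fixture. Origin at the centre of its underside.
- mug: Bystander: white mug, 76 mm diameter, 90 mm high, handle at its +y. Origin at the centre of its underside.
- tape_roll: Bystander: roll, 90 mm diameter, 30 mm high. Origin at the centre of its underside.
- jar: Bystander: grey jar, 64 mm diameter, 85 mm high. Origin at the centre of its underside.
- offcut: Bystander: plywood offcut, 50 x 110 x 30 mm (x, y, z), at the back; not the packing block. Origin at the centre of its underside.
- pliers: Bystander: pliers lying beyond the fixture's stop end, about 160 mm long along their x, 16 mm high. Origin at the pivot, on the bench.
- screwdriver: Bystander: screwdriver lying near the robot along its x, about 200 mm long. Origin about its middle.
Not all that is in view belongs to the job. Leave any yellow look-alike of the part that bears bar_mid alone.

How it is judged:
By the outcome, as a careful person would: the job done as asked, in the order asked, and still so for the second after the job is handed in, with the robot touching nothing.
It also fails if it takes over 72 s, if anything falls off the work surface, if the arm or the gripper's body presses on something with over 40 N, if the wrist force passes 120 N, or if a joint passes its speed limit or range.

## Working session

There is one attempt and no reset: what is moved stays moved. The work goes in short steps, Python scripts to look and compute and a tool call to move; the robot and the scene stay as the last step left them, time stands still between calls to the robot, and variables do not carry over. Pictures are saved under pics/ and viewed, at most 10 in all, crops included, and the job is handed in when it is done.

Besides the shell and the picture viewer there is one more tool, called after "Emit:" as name(argument=value, ...), one argument or row to a line, values as JSON. carry_out: Moves the arm, as the interface text tells. Its arguments: {"type":"object","properties":{"increments":{"type":"array","items":{"type":"object","properties":{"grip":{"type":"number"},"xyz":{"type":"array","items":{"type":"number"}},"twist":{"type":"number"}}}}},"required":["increments"]}

```bash
ls; mkdir -p pics
python3 - <<'E'
from cell import *
import cv2,numpy as np
s=get_state();print(s['time_s'],s['position'],np.round(s['tool_rot'],3).tolist(),s['finger_gap'])
for n in ('scene','top'):
    im=capture(n);np.save(f'pics/{n}0.npy',im);cv2.imwrite(f'pics/{n}0.png',im[:,:,::-1])
    p=camera_params(n);print(n,p['fx'],p['cx'],p['cy'],np.round(p['pose'],3).tolist())
print(camera_params('wrist'))
E
```

```text
pics
0.0 [ 141.81011302 -531.09025876  238.76630433] [[0.966, 0.258, -0.0], [0.258, -0.966, 0.001], [0.0, -0.001, -1.0]] 0.9985847468011028
scene 396.48450287232794 315.95520640972865 204.45548828013523 [[-0.491, 0.58, -0.649, 1190.531], [0.871, 0.312, -0.38, 418.221], [-0.018, -0.752, -0.659, 793.925], [0.0, 0.0, 0.0, 1.0]]
top 438.22966971504127 327.9002078292941 199.42211824456808 [[-0.023, -0.984, 0.177, 346.612], [-1.0, 0.024, 0.003, 16.4], [-0.007, -0.176, -0.984, 1245.882], [0.0, 0.0, 0.0, 1.0]]
{'fx': 315.5301372808252, 'fy': 315.5301372808252, 'cx': 316.4941113093041, 'cy': 199.47091226197765, 'T_tool_cam': array([[ 2.09360919e-04, -9.59825341e-01, -2.80598059e-01,
         7.13407182e+01],
       [ 9.99999946e-01,  2.71643803e-04, -1.83072179e-04,
        -3.37885682e-01],
       [ 2.51940041e-04, -2.80598006e-01,  9.59825347e-01,
        -1.34915962e+02],
       [ 0.00000000e+00,  0.00000000e+00,  0.00000000e+00,
         1.00000000e+00]])}
```

View pics/top0.png

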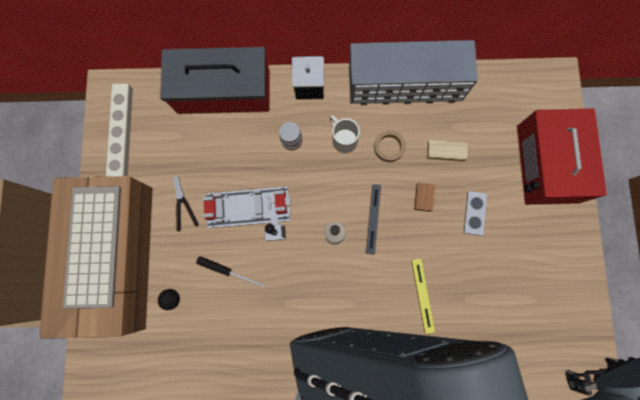

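View pics/scene0.png

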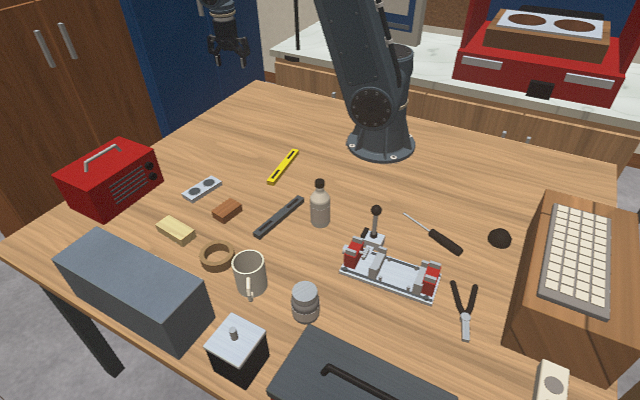

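Candidates (top view px): 
- **Packing block:** brown (425,197), or the pale offcut (447,150). I choose the brown one.
- **Workpiece:** grey with two recesses (475,213), or the five-hole strip (118,130). I choose (475,213).
- **Bar:** dark (374,218), or the yellow look-alike (424,296). I choose the dark one.

The fixture is around (246,207), with the red stop block on the left at (209,210), the saddle at (281,203) and the ball at about (271,229). In the scene view the block is at (227,210), the workpiece (202,188), the bar (279,216) and the ball (376,210).

```bash
cat > h.py <<'E'
from cell import *
import cv2,numpy as np
def cam(n,st=None):
    p=camera_params(n)
    if n=='wrist':
        T=np.eye(4);T[:3,:3]=st['tool_rot'];T[:3,3]=st['position'];P=T@p['T_tool_cam']
    else:P=np.array(p['pose'])
    return p,P
def rays(c,uv):
    p,P=c;uv=np.atleast_2d(uv).astype(float)
    d=np.c_[(uv[:,0]-p['cx'])/p['fx'],(uv[:,1]-p['cy'])/p['fy'],np.ones(len(uv))]@P[:3,:3].T
    return P[:3,3],d
def plane(c,uv,z):
    o,d=rays(c,uv);return o+d*((z-o[2])/d[:,2])[:,None]
def proj(c,X):
    p,P=c;q=(np.atleast_2d(X)-P[:3,3])@P[:3,:3]
    return np.c_[p['fx']*q[:,0]/q[:,2]+p['cx'],p['fy']*q[:,1]/q[:,2]+p['cy']]
def tri(c1,uv1,c2,uv2):
    o1,d1=rays(c1,uv1);o2,d2=rays(c2,uv2)
    A=np.c_[d1[0],-d2[0]];t=np.linalg.lstsq(A,o2-o1,rcond=None)[0]
    a=o1+t[0]*d1[0];b=o2+t[1]*d2[0];return (a+b)/2,np.linalg.norm(a-b)
def blob(mask,near):
    n,l,s,c=cv2.connectedComponentsWithStats(mask.astype(np.uint8))
    k=[i for i in range(1,n) if s[i,4]>25];i=min(k,key=lambda i:np.hypot(*(c[i]-near)))
    m=(l==i).astype(np.uint8);cn=max(cv2.findContours(m,0,1)[0],key=cv2.contourArea)
    return c[i],s[i,4],cn[:,0,:]
def rect(c,cn,z):
    w=plane(c,cn,z)[:,:2].astype(np.float32);(x,y),(a,b),t=cv2.minAreaRect(w)
    if a<b:a,b,t=b,a,t+90
    return np.round([x,y,a,b,(t+90)%180-90],1)   # angle of long side to world x
E
python3 - <<'E'
from h import *
C={n:cam(n) for n in('top','scene')}
I={n:np.load(f'pics/{n}0.npy') for n in C}
near={'block':((425,197),(227,210)),'wp':((475,213),(202,188)),'bar':((374,218),(279,216)),'red stop':((209,210),(430,278)),'red sad':((281,203),(352,252)),'ball':((271,229),(376,210))}
for k,v in near.items():
    for n,p in zip(C,v):
        x,y=p;print(k,n,I[n][y-1:y+2,x-1:x+2].reshape(-1,3).mean(0).round())
    print(tri(C['top'],v[0],C['scene'],v[1]))
cv2.imwrite('pics/topz.png',cv2.resize(I['top'][120:310,170:510],None,fx=2.3,fy=2.3,interpolation=cv2.INTER_CUBIC)[:,:,::-1])
E
```

```text
block top [143. 104.  76.]
block scene [163. 112.  74.]
(array([ 566.98050939, -255.63323555,   12.16545864]), np.float64(4.483142948496286))
wp top [173. 177. 187.]
wp scene [198. 206. 215.]
(array([ 518.43497495, -396.43997099,    7.87883866]), np.float64(3.0023088238288755))
bar top [79. 83. 90.]
bar scene [ 96.  99. 100.]
(array([ 510.95426823, -108.21197866,    6.81880891]), np.float64(4.032911607596403))
red stop top [154.  48.  46.]
red stop scene [147. 148. 146.]
(array([542.73227399, 352.01323214,  33.2631772 ]), np.float64(4.222823891530681))
red sad top [155.  48.  46.]
red sad scene [141. 140. 136.]
(array([557.36538503, 151.4535568 ,  33.28115645]), np.float64(1.1101065974821411))
ball top [30. 29. 29.]
ball scene [64. 56. 50.]
(array([473.61108085, 170.93600459, 119.67295824]), np.float64(5.440212153282267))
```

View pics/topz.png

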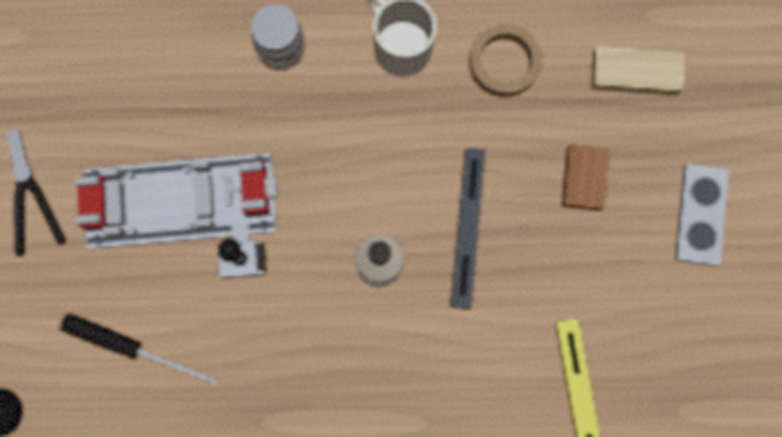

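The crop confirms the choices: brown block, plain workpiece with two recess outlines, dark bar. The fixture has its red stop on the left and the lever on the near side.

Run:
```python
from h import *
C={n:cam(n) for n in('top','scene')}
I={n:np.load(f'pics/{n}0.npy') for n in C};im=I['top'].astype(int);r,g,b=im[...,0],im[...,1],im[...,2]
M={'block':((r-b>55)&(r<165)&(g<120),(425,197),28),'wp':((b>r+2)&(r>30),(475,213),16),'bar':((b>r+4)&(r<120),(374,218),18),
'stop':((r>100)&(g<90),(209,210),56),'sad':((r>100)&(g<90),(281,203),56)}
res={}
for k,(m,p,z) in M.items():
    c,a,cn=blob(m,p);res[k]=plane(C['top'],c,z)[0];print(k,c.round(1),a,res[k].round(1),rect(C['top'],cn,z))
d=res['stop']-res['sad'];print(d,np.hypot(d[0],d[1]),np.degrees(np.arctan2(d[1],d[0])))
yf=d[:2]/np.hypot(*d[:2]);xf=np.array([yf[1],-yf[0]])
print('origin',(res['stop'][:2]+res['sad'][:2])/2+21*yf, 'yaw',np.degrees(np.arctan2(xf[1],xf[0])))
s=get_state();print(s['position'],s['time_s'],s['qpos'])
```

```text
block [424.7 196.1] 459 [ 567.9 -253.5   28. ] [ 568.2 -253.6   75.9   49.7   -8.4]
wp [475.  212.9] 746 [ 518.3 -395.    16. ] [ 519.1 -395.2  118.3   50.7  -10.1]
bar [373.  219.2] 421 [ 507.2 -106.    18. ] [ 509.8 -106.5  192.3   19.2   -7.5]
stop [209.8 207.7] 181 [544.8 345.8  56. ] [545.4 346.5  63.4  30.3   1.5]
sad [280.3 201.5] 153 [557.4 151.3  56. ] [555.6 151.3  55.1  29.6   4. ]
[-12.59717565 194.45432972   0.        ] 194.861938769791 93.70656621491923
origin [549.69759009 269.49819098] yaw 3.7065662149192344
[ 141.7965136  -531.11053405  238.81265084] 0.1 [-7.99038073e+01  2.01219761e+01  9.46721781e+01 -8.83953033e-04
  6.52668108e+01 -4.84693325e+00]
```

```bash
cat >> h.py <<'E'
FO=np.array([549.7,269.5]);FY=3.7   # fixture origin, yaw (deg)
def F(x,y,z):
    a=np.radians(FY);return np.array([FO[0]+x*np.cos(a)-y*np.sin(a),FO[1]+x*np.sin(a)+y*np.cos(a),z])
def go(p,ang,s=None):
    s=s or get_state();R=np.array(s['tool_rot']);a0=np.degrees(np.arctan2(R[1,0],R[0,0]))
    tw=-np.radians((ang-a0+180)%360-180);a=np.radians(ang)
    R1=np.array([[np.cos(a),np.sin(a),0],[np.sin(a),-np.cos(a),0],[0,0,-1]])
    d=R1.T@(np.array(p)-s['position']);n=int(np.ceil(np.linalg.norm(d)/41))
    print('t',s['time_s'],'pos',np.round(s['position'],1),'ang',round(a0,1),'| twist',tw.round(3),'rows',int(np.ceil(abs(tw)/.124)),'| then shift',d.round(1),'rows',n,'each',(d/max(n,1)).round(1))
E
python3 -c "
from h import *
go((550,-260,180),-8.4)"
```

```text
t 0.1 pos [ 141.8 -531.1  238.8] ang 14.9 | twist 0.407 rows 4 | then shift [ 364.2 -327.8   58.8] rows 13 each [ 28.  -25.2   4.5]
```

Emit:
carry_out(
  increments=[
    {"grip":1,"xyz":[0,0,0],"twist":0.102},
    {"grip":1,"xyz":[0,0,0],"twist":0.102},
    {"grip":1,"xyz":[0,0,0],"twist":0.102},
    {"grip":1,"xyz":[0,0,0],"twist":0.102},
    {"grip":1,"xyz":[28,-25,4.5],"twist":0},
    {"grip":1,"xyz":[28,-25,4.5],"twist":0},
    {"grip":1,"xyz":[28,-25,4.5],"twist":0},
    {"grip":1,"xyz":[28,-25,4.5],"twist":0},
    {"grip":1,"xyz":[28,-25,4.5],"twist":0},
    {"grip":1,"xyz":[28,-25,4.5],"twist":0},
    {"grip":1,"xyz":[28,-25,4.5],"twist":0},
    {"grip":1,"xyz":[28,-25,4.5],"twist":0},
  ],
)

```text
time_s: 1.1
position: [394.0, -365.0, 202.9]
tool_rot: [[0.989, -0.147, -0.0], [-0.147, -0.989, 0.0], [-0.0, -0.0, -1.0]]
wrist_force: [-0.6, -1.7, 0.7]
finger_gap: 1.003
grip_force: 0.0
```

Emit:
carry_out(
  increments=[
    {"grip":1,"xyz":[28,-25,4.5],"twist":0},
    {"grip":1,"xyz":[28,-25,4.5],"twist":0},
    {"grip":1,"xyz":[28,-25,4.5],"twist":0},
    {"grip":1,"xyz":[28,-25,4.5],"twist":0},
    {"grip":1,"xyz":[28,-25,4.5],"twist":0},
    {"grip":1,"xyz":[0,0,0],"twist":0},
    {"grip":1,"xyz":[0,0,0],"twist":0},
  ],
)

```text
time_s: 1.68
position: [550.3, -261.9, 179.9]
tool_rot: [[0.99, -0.144, -0.001], [-0.144, -0.99, 0.001], [-0.001, -0.0, -1.0]]
wrist_force: [-0.7, -0.2, 0.2]
finger_gap: 1.001
grip_force: 0.0
```

Run:
```python
from h import *
s=get_state();im=capture('wrist');cv2.imwrite('pics/w1.png',im[:,:,::-1]);np.save('pics/w1.npy',im);np.save('pics/w1s.npy',s,allow_pickle=True)
go((568,-253.5,60),-8.4,s)
W=cam('wrist',s)
for n,p in dict(block=(567.9,-253.5,28),wp=(518.3,-395,16),bar=(507,-106,18)).items():print(n,proj(W,p).round(0))
```

```text
t 1.6833 pos [ 550.3 -261.9  179.9] ang -8.3 | twist 0.002 rows 1 | then shift [ 16.3 -10.9 119.9] rows 3 each [ 5.4 -3.6 40. ]
block [[305. 169.]]
wp [[456. 196.]]
bar [[172. 246.]]
```

View pics/w1.png

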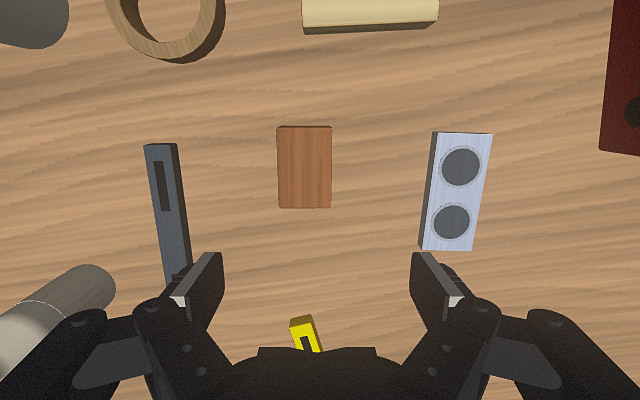

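The close view shows the block at (304,167), the workpiece at (457,192) with two outlines, and the bar at (165,215), partly hidden by a finger.

Run:
```python
from h import *
s=np.load('pics/w1s.npy',allow_pickle=True).item();W=cam('wrist',s);T=cam('top')
im=np.load('pics/w1.npy').astype(int);r,g,b=im[...,0],im[...,1],im[...,2]
mb=((r-b>60)&(g<125)&(r>90));mb=cv2.morphologyEx(mb.astype(np.uint8),cv2.MORPH_OPEN,np.ones((5,5)))
mw=(b>r+4)&(r>120)
mw=cv2.morphologyEx(mw.astype(np.uint8),cv2.MORPH_CLOSE,np.ones((5,5)))
for n,m,p,z,t in(('block',mb,(304,167),28,(424.7,196.1)),('wp',mw,(457,192),16,(475,212.9))):
    c,a,cn=blob(m,p);R=rect(W,cn,z);u=proj(W,[R[0],R[1],z])[0]
    print(n,a,R,'tri',tri(W,u,T,t))
```

```text
block 4330 [ 568.8 -252.6   74.5   49.4   -8.3] tri (array([ 568.40561291, -253.00390852,   27.72208589]), np.float64(1.0877285301972883))
wp 4044 [ 519.4 -394.6  118.9   50.6  -10.1] tri (array([ 518.72245487, -395.58533303,   13.99276885]), np.float64(0.30276439108353903))
```

```bash
python3 -c "
from h import *
go((568.6,-252.9,12),-8.3)"
```

```text
t 1.7333 pos [ 549.4 -262.9  180.2] ang -8.4 | twist -0.001 rows 1 | then shift [ 17.5 -12.6 168.2] rows 5 each [ 3.5 -2.5 33.6]
```

Emit:
carry_out(
  increments=[
    {"grip":1,"xyz":[8.5,-6,15],"twist":0},
    {"grip":1,"xyz":[8.5,-6,35],"twist":0},
    {"grip":1,"xyz":[0,0,40],"twist":0},
    {"grip":1,"xyz":[0,0,40],"twist":0},
    {"grip":1,"xyz":[0,0,30],"twist":0},
    {"grip":1,"xyz":[0,0,8],"twist":0},
    {"grip":-1,"xyz":[0,0,0],"twist":0},
    {"grip":-1,"xyz":[0,0,0],"twist":0},
    {"grip":-1,"xyz":[0,0,0],"twist":0},
    {"grip":-1,"xyz":[0,0,0],"twist":0},
    {"grip":-1,"xyz":[0,0,0],"twist":0},
    {"grip":-1,"xyz":[0,0,0],"twist":0},
  ],
)

```text
time_s: 2.73
position: [569.4, -254.9, 15.6]
tool_rot: [[0.989, -0.147, 0.004], [-0.147, -0.989, -0.002], [0.004, 0.002, -1.0]]
wrist_force: [-2.1, -1.0, 8.5]
finger_gap: 0.57
grip_force: 63.5
```

Emit:
carry_out(
  increments=[
    {"grip":-1,"xyz":[0,0,-20],"twist":0},
    {"grip":-1,"xyz":[0,0,-40],"twist":-0.119},
    {"grip":-1,"xyz":[0,0,-40],"twist":-0.119},
    {"grip":-1,"xyz":[0,0,-40],"twist":-0.119},
    {"grip":-1,"xyz":[0,0,-40],"twist":-0.119},
    {"grip":-1,"xyz":[0,0,-20],"twist":-0.119},
    {"grip":-1,"xyz":[0,0,0],"twist":-0.119},
    {"grip":-1,"xyz":[0,0,0],"twist":-0.119},
    {"grip":-1,"xyz":[0,0,0],"twist":-0.119},
    {"grip":-1,"xyz":[0,0,0],"twist":-0.119},
    {"grip":-1,"xyz":[0,0,0],"twist":-0.119},
    {"grip":-1,"xyz":[0,0,0],"twist":-0.119},
  ],
)

```text
time_s: 3.73
position: [568.2, -254.0, 214.5]
tool_rot: [[0.392, 0.92, 0.002], [0.92, -0.392, -0.001], [-0.0, 0.002, -1.0]]
wrist_force: [-1.0, -0.2, -1.1]
finger_gap: 0.57
grip_force: 62.5
```

Emit:
carry_out(
  increments=[
    {"grip":-1,"xyz":[0,0,0],"twist":-0.119},
    {"grip":-1,"xyz":[0,0,0],"twist":-0.119},
    {"grip":-1,"xyz":[0,0,0],"twist":-0.119},
    {"grip":-1,"xyz":[0,0,0],"twist":-0.119},
  ],
)

```text
time_s: 4.07
position: [568.2, -254.0, 214.5]
tool_rot: [[-0.073, 0.997, 0.002], [0.997, 0.073, -0.001], [-0.001, 0.002, -1.0]]
wrist_force: [-0.1, 0.4, -1.1]
finger_gap: 0.573
grip_force: 62.5
```

```bash
python3 -c "
from h import *
go(F(0,-20,205),93.7);print(get_state()['finger_gap'])"
```

```text
t 4.0667 pos [ 568.2 -254.   214.5] ang 94.2 | twist 0.008 rows 1 | then shift [503.6  15.3   9.5] rows 13 each [38.7  1.2  0.7]
0.5734904427848199
```

Emit:
carry_out(
  increments=[
    {"grip":-1,"xyz":[30,1.2,0.7],"twist":0.008},
    {"grip":-1,"xyz":[38.7,1.2,0.7],"twist":0},
    {"grip":-1,"xyz":[38.7,1.2,0.7],"twist":0},
    {"grip":-1,"xyz":[38.7,1.2,0.7],"twist":0},
    {"grip":-1,"xyz":[38.7,1.2,0.7],"twist":0},
    {"grip":-1,"xyz":[38.7,1.2,0.7],"twist":0},
    {"grip":-1,"xyz":[38.7,1.2,0.7],"twist":0},
    {"grip":-1,"xyz":[38.7,1.2,0.7],"twist":0},
    {"grip":-1,"xyz":[38.7,1.2,0.7],"twist":0},
    {"grip":-1,"xyz":[38.7,1.2,0.7],"twist":0},
    {"grip":-1,"xyz":[38.7,1.2,0.7],"twist":0},
    {"grip":-1,"xyz":[38.7,1.2,0.7],"twist":0},
  ],
)

```text
time_s: 5.07
position: [555.2, 203.8, 206.2]
tool_rot: [[-0.059, 0.998, 0.002], [0.998, 0.059, 0.001], [0.001, 0.002, -1.0]]
wrist_force: [1.7, -0.1, -1.2]
finger_gap: 0.571
grip_force: 62.5
```

Emit:
carry_out(
  increments=[
    {"grip":-1,"xyz":[38.7,1.2,0.7],"twist":0},
    {"grip":-1,"xyz":[9,0,0],"twist":0},
    {"grip":-1,"xyz":[0,0,0],"twist":0},
    {"grip":-1,"xyz":[0,0,0],"twist":0},
  ],
)

```text
time_s: 5.4
position: [553.8, 249.5, 204.6]
tool_rot: [[-0.06, 0.998, 0.001], [0.998, 0.06, 0.0], [0.0, 0.001, -1.0]]
wrist_force: [0.4, -0.3, -0.8]
finger_gap: 0.573
grip_force: 62.5
```

Run:
```python
from h import *
s=get_state();im=capture('wrist');cv2.imwrite('pics/w2.png',im[:,:,::-1]);np.save('pics/w2.npy',im);np.save('pics/w2s.npy',s,allow_pickle=True)
go(F(0,0,120),93.7,s);W=cam('wrist',s);T=cam('top')
r,g,b=im.astype(int).transpose(2,0,1)
m=cv2.morphologyEx(((r>90)&(g<75)&(b<75)&(r-g>50)).astype(np.uint8),cv2.MORPH_OPEN,np.ones((3,3)))
for p in(F(0,77,56),F(0,-119,56)):
    q=proj(W,p)[0];c,a,cn=blob(m,q);print('pred',q.round(1),'blob',c.round(1),a,rect(W,cn,56))
```

```text
t 5.4 pos [553.8 249.5 204.6] ang 93.4 | twist -0.004 rows 1 | then shift [20.2 -2.8 84.6] rows 3 each [ 6.7 -0.9 28.2]
pred [312.5  75.6] blob [315.5  70.6] 1856 [547.4 350.6  59.4  29.6   3.5]
pred [314.  282.3] blob [315.5  70.6] 1856 [547.4 350.6  59.4  29.6   3.5]
```

View pics/w2.png

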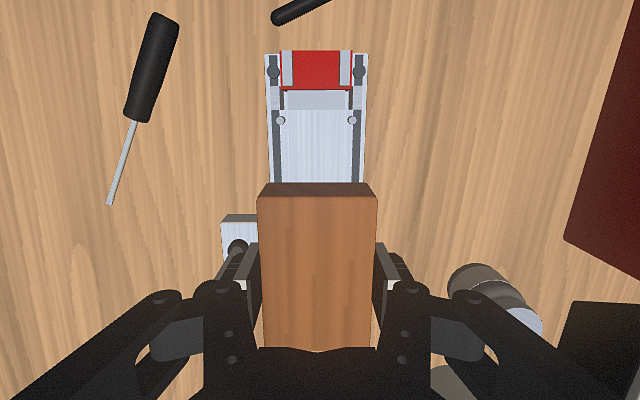

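The wrist view shows the block held straight, the red stop at (316,71) and the far guide pins at (280,120) and (352,120). I'll refine the fixture from the pins and the stop.

Run:
```python
from h import *
s=np.load('pics/w2s.npy',allow_pickle=True).item();W=cam('wrist',s)
im=np.load('pics/w2.npy')
g=cv2.cvtColor(im,cv2.COLOR_RGB2GRAY)
cs=cv2.HoughCircles(cv2.resize(g[100:140,265:370],None,fx=4,fy=4,interpolation=cv2.INTER_CUBIC),cv2.HOUGH_GRADIENT,1,60,param1=100,param2=12,minRadius=11,maxRadius=24)
c=cs[0][:,:2]/4+[265,100];print(c,cs[0][:,2]/4)
# red edges along middle columns
r,gg,b=im.astype(int).transpose(2,0,1);m=(r>90)&(gg<75)&(r-gg>50)
for x in(300,315,330):
    k=np.where(m[40:110,x])[0]+40;P=plane(W,[[x,k[0]],[x,k[-1]+1]],56);print(x,k[0],k[-1],P.round(1).tolist(), im[k[-1]-8:k[-1]+4,x,0])
for uv in((280,120),(352,120)):print(plane(W,uv,26).round(1))
print(plane(W,c,26).round(1), proj(W,[F(-35,35,26),F(35,35,26)]))
```

```text
[[351.875 120.125]
 [280.875 120.375]] [4.475 4.425]
300 51 89 [[533.4, 364.6, 56.0], [534.8, 334.3, 56.0]] [181 181 178 182 181 177 182 188  99 164 186 184]
315 51 89 [[545.7, 365.3, 56.0], [547.5, 335.0, 56.0]] [179 185 183 180 183 181 185 190  96 160 187 189]
330 51 88 [[558.0, 366.1, 56.0], [560.2, 336.6, 56.0]] [185 182 184 183 183 185 184 186 194  72 194 188]
[[515.3 307.1  26. ]]
[[584.6 311.3  26. ]]
[[584.5 311.2  26. ]
 [516.1 306.8  26. ]] [[277.02237017 125.11275822]
 [349.29869135 124.78711362]]
```

Run:
```python
from h import *
s=np.load('pics/w2s.npy',allow_pickle=True).item();W=cam('wrist',s)
im=np.load('pics/w2.npy').astype(int)
print(im[176:200,317,0]);print(im[260,250:266,0],im[260,370:384,0]);print(im[330,255:272,0],im[330,362:380,0])
z=s['position'][2]+12.4
P=plane(W,[[317,195],[258,195],[378,195],[317,183]],z);R=np.array(s['tool_rot'])
print(((P-s['position'])@R).round(1))
print('bottom edge',((plane(W,[[317,183]],z-28)-s['position'])@R).round(1))
```

```text
[196 197 198 199 198 209 144  86  92  95  93  94  93  97  92  93  92  92
  89  88 111 141 166 160]
[ 91  88  86  99  49  59  61  60  57  52 124 150 142 151 151 151] [169 176 180 148  43  64  61  58  60  53  97  90  90  93]
[198 187 185 180 188 183 183 194 115 141 142 145 147 152 154 149 156] [169 170 165 169 167 167 172 172 138 194 190 192 205 205 207 198 201 214]
[[ 37.8   0.1 -12.4]
 [ 37.8 -23.7 -12.4]
 [ 37.8  24.6 -12.4]
 [ 42.8   0.1 -12.4]]
bottom edge [[36.1  0.1 15.6]]
```

```bash
sed -i 's/^FO=.*/FO=np.array([552.2,273.2]);FY=3.7/' h.py; python3 -c "
from h import *
go(F(0,0.5,28),93.7)"
```

```text
t 5.45 pos [553.9 248.7 204.5] ang 93.4 | twist -0.006 rows 1 | then shift [ 2.500e+01 -1.000e-01  1.765e+02] rows 5 each [ 5.  -0.  35.3]
```

Emit:
carry_out(
  increments=[
    {"grip":-1,"xyz":[12.5,0,30],"twist":-0.006},
    {"grip":-1,"xyz":[12,0,40],"twist":0},
    {"grip":-1,"xyz":[0,0,40],"twist":0},
    {"grip":-1,"xyz":[0,0,30],"twist":0},
    {"grip":-1,"xyz":[0,0,20],"twist":0},
    {"grip":-1,"xyz":[0,0,10],"twist":0},
    {"grip":-1,"xyz":[0,0,5],"twist":0},
    {"grip":-1,"xyz":[0,0,0],"twist":0},
  ],
)

```text
time_s: 6.12
position: [552.8, 273.1, 29.1]
tool_rot: [[-0.064, 0.998, 0.0], [0.998, 0.064, -0.0], [-0.0, 0.0, -1.0]]
wrist_force: [-0.1, -0.1, -0.1]
finger_gap: 0.571
grip_force: 62.5
```

Emit:
carry_out(
  increments=[
    {"grip":-1,"xyz":[0,0,1],"twist":0},
    {"grip":-1,"xyz":[0,0,0],"twist":0},
    {"grip":0.7,"xyz":[0,0,0],"twist":0},
    {"grip":0.7,"xyz":[0,0,0],"twist":0},
    {"grip":0.7,"xyz":[0,0,0],"twist":0},
    {"grip":0.7,"xyz":[0,0,-20],"twist":0},
    {"grip":0.7,"xyz":[0,0,-40],"twist":0},
    {"grip":1,"xyz":[0,0,-40],"twist":0},
    {"grip":1,"xyz":[0,0,-40],"twist":0},
    {"grip":1,"xyz":[0,0,-40],"twist":0},
    {"grip":1,"xyz":[0,0,0],"twist":0},
    {"grip":1,"xyz":[0,0,0],"twist":0},
  ],
)

```text
time_s: 7.12
position: [553.2, 274.4, 210.5]
tool_rot: [[-0.065, 0.998, 0.005], [0.998, 0.065, 0.002], [0.002, 0.005, -1.0]]
wrist_force: [0.4, -0.1, -1.1]
finger_gap: 1.002
grip_force: 0.0
```

Run:
```python
from h import *
s=get_state();im=capture('wrist');cv2.imwrite('pics/w3.png',im[:,:,::-1]);np.save('pics/w3.npy',im);np.save('pics/w3s.npy',s,allow_pickle=True)
W=cam('wrist',s);print(s['position'],s['finger_gap'])
r,g,b=im.astype(int).transpose(2,0,1)
m=cv2.morphologyEx(((r-b>45)&(g<135)&(r>90)&(r-g>25)).astype(np.uint8),cv2.MORPH_OPEN,np.ones((5,5)))
q=proj(W,F(0,0,40))[0];c,a,cn=blob(m,q);print(q,c,a,rect(W,cn,40),'want',F(0,0,40))
m=(r>90)&(g<75)&(b<75)&(r-g>50)
for y in(77,-119):
    c,a,cn=blob(m,proj(W,F(0,y,56))[0]);print(a,rect(W,cn,56),F(0,y,56))
go((518.9,-395.2,180),-10.1)
```

```text
[553.16920018 274.39851798 210.50459148] 1.0023541177592827
[314.60679684 183.83250843] [315.4922449  182.03102041] 3675 [553.1 273.4  74.5  49.4 -86.3] want [552.2 273.2  40. ]
1698 [547.1 350.7  59.8  29.3   3.7] [547.23101226 350.03950261  56.        ]
1026 [559.6 155.6  59.8  30.    3.5] [559.87934468 154.44804143  56.        ]
t 7.1667 pos [552.3 274.  208.3] ang 93.7 | twist 1.812 rows 15 | then shift [ 84.5 664.7  28.3] rows 17 each [ 5.  39.1  1.7]
```

View pics/w3.png

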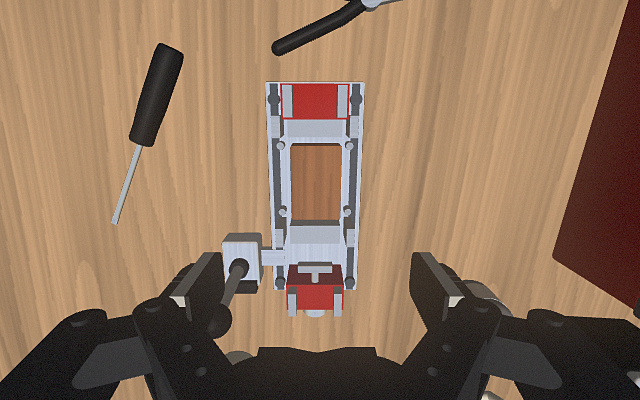

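The block lies in the gap at (316,181), clear of the rests and the four pins, and its centre is within 1 mm of the fixture's. Next is the workpiece.

Emit:
carry_out(
  increments=[
    {"grip":1,"xyz":[0,0,0],"twist":0.12},
    {"grip":1,"xyz":[0,0,0],"twist":0.121},
    {"grip":1,"xyz":[0,0,0],"twist":0.121},
    {"grip":1,"xyz":[0,0,0],"twist":0.121},
    {"grip":1,"xyz":[0,0,0],"twist":0.121},
    {"grip":1,"xyz":[0,0,0],"twist":0.121},
    {"grip":1,"xyz":[0,0,0],"twist":0.121},
    {"grip":1,"xyz":[0,0,0],"twist":0.121},
    {"grip":1,"xyz":[0,0,0],"twist":0.121},
    {"grip":1,"xyz":[0,0,0],"twist":0.121},
    {"grip":1,"xyz":[0,0,0],"twist":0.121},
    {"grip":1,"xyz":[0,0,0],"twist":0.121},
  ],
)

```text
time_s: 8.17
position: [551.6, 273.7, 205.8]
tool_rot: [[0.984, 0.178, -0.003], [0.178, -0.984, -0.001], [-0.003, 0.001, -1.0]]
wrist_force: [0.2, -0.3, -0.2]
finger_gap: 1.0
grip_force: 0.0
```

Emit:
carry_out(
  increments=[
    {"grip":1,"xyz":[0,0,0],"twist":0.121},
    {"grip":1,"xyz":[0,0,0],"twist":0.12},
    {"grip":1,"xyz":[0,0,0],"twist":0.12},
    {"grip":1,"xyz":[5,39,0],"twist":0},
    {"grip":1,"xyz":[5,39,0],"twist":0},
    {"grip":1,"xyz":[5,39,0],"twist":0},
    {"grip":1,"xyz":[5,39,0],"twist":0},
    {"grip":1,"xyz":[5,39,0],"twist":0},
    {"grip":1,"xyz":[5,39,0],"twist":0},
    {"grip":1,"xyz":[5,39,0],"twist":0},
    {"grip":1,"xyz":[5,39,0],"twist":0},
    {"grip":1,"xyz":[5,39,0],"twist":0},
  ],
)

```text
time_s: 9.17
position: [533.9, -81.2, 206.2]
tool_rot: [[0.985, -0.175, -0.003], [-0.175, -0.985, 0.001], [-0.003, -0.0, -1.0]]
wrist_force: [0.1, 0.2, 0.2]
finger_gap: 0.997
grip_force: 0.0
```

Emit:
carry_out(
  increments=[
    {"grip":1,"xyz":[5,39,0],"twist":0},
    {"grip":1,"xyz":[5,39,0],"twist":0},
    {"grip":1,"xyz":[5,39,5],"twist":0},
    {"grip":1,"xyz":[5,39,5],"twist":0},
    {"grip":1,"xyz":[5,39,5],"twist":0},
    {"grip":1,"xyz":[5,39,5],"twist":0},
    {"grip":1,"xyz":[5,39,5],"twist":0},
    {"grip":1,"xyz":[0,0,0],"twist":0},
    {"grip":1,"xyz":[0,0,0],"twist":0},
  ],
)

```text
time_s: 9.92
position: [520.4, -355.5, 180.3]
tool_rot: [[0.984, -0.178, -0.003], [-0.178, -0.984, 0.002], [-0.003, -0.002, -1.0]]
wrist_force: [-0.0, -0.2, -0.1]
finger_gap: 1.002
grip_force: 0.0
```

Run:
```python
from h import *
s=get_state();im=capture('wrist');W=cam('wrist',s)
r,g,b=im.astype(int).transpose(2,0,1)
m=cv2.morphologyEx(((b>r+4)&(r>120)).astype(np.uint8),cv2.MORPH_CLOSE,np.ones((5,5)))
q=proj(W,(518.9,-395.2,16))[0];c,a,cn=blob(m,q);R=rect(W,cn,16);print(q,c,a,R)
go((519,-395.2,12.5),-10.1);go((R[0],R[1],12.5),R[4])
```

```text
[357.88487555 177.26412148] [357.42756184 171.91872792] 4245 [ 519.  -394.7  118.3   50.9  -10.1]
t 9.9667 pos [ 520.9 -354.1  180.9] ang -10.2 | twist -0.001 rows 1 | then shift [  5.3  40.7 168.4] rows 5 each [ 1.1  8.1 33.7]
t 9.9667 pos [ 520.9 -354.1  180.9] ang -10.2 | twist -0.001 rows 1 | then shift [  5.3  40.3 168.4] rows 5 each [ 1.1  8.1 33.7]
```

Emit:
carry_out(
  increments=[
    {"grip":1,"xyz":[2.5,20,20],"twist":0},
    {"grip":1,"xyz":[2.5,20.5,30],"twist":0},
    {"grip":1,"xyz":[0,0,40],"twist":0},
    {"grip":1,"xyz":[0,0,40],"twist":0},
    {"grip":1,"xyz":[0,0,30],"twist":0},
    {"grip":1,"xyz":[0,0,10],"twist":0},
    {"grip":1,"xyz":[0,0,0],"twist":0},
  ],
)

```text
time_s: 10.55
position: [518.7, -392.9, 10.3]
tool_rot: [[0.985, -0.174, -0.004], [-0.174, -0.985, 0.003], [-0.004, -0.003, -1.0]]
wrist_force: [-0.6, -0.5, 0.7]
finger_gap: 1.003
grip_force: 0.0
```

Emit:
carry_out(
  increments=[
    {"grip":-1,"xyz":[0,0,0],"twist":0},
    {"grip":-1,"xyz":[0,0,0],"twist":0},
    {"grip":-1,"xyz":[0,0,0],"twist":0},
    {"grip":-1,"xyz":[0,0,0],"twist":0},
    {"grip":-1,"xyz":[0,0,0],"twist":0},
    {"grip":-1,"xyz":[0,0,0],"twist":0},
  ],
)

```text
time_s: 11.05
position: [520.6, -395.7, 15.7]
tool_rot: [[0.985, -0.175, 0.003], [-0.175, -0.985, -0.002], [0.003, 0.002, -1.0]]
wrist_force: [-1.2, 3.2, 10.6]
finger_gap: 0.579
grip_force: 61.6
```

Emit:
carry_out(
  increments=[
    {"grip":-1,"xyz":[0,0,-20],"twist":0},
    {"grip":-1,"xyz":[0,0,-40],"twist":-0.12},
    {"grip":-1,"xyz":[0,0,-40],"twist":-0.121},
    {"grip":-1,"xyz":[0,0,-40],"twist":-0.121},
    {"grip":-1,"xyz":[0,0,-40],"twist":-0.121},
    {"grip":-1,"xyz":[0,0,-20],"twist":-0.121},
    {"grip":-1,"xyz":[0,0,0],"twist":-0.121},
    {"grip":-1,"xyz":[0,0,0],"twist":-0.121},
    {"grip":-1,"xyz":[0,0,0],"twist":-0.121},
    {"grip":-1,"xyz":[0,0,0],"twist":-0.121},
    {"grip":-1,"xyz":[0,0,0],"twist":-0.121},
    {"grip":-1,"xyz":[0,0,0],"twist":-0.121},
  ],
)

```text
time_s: 12.05
position: [519.4, -395.0, 213.9]
tool_rot: [[0.4, 0.917, 0.001], [0.917, -0.4, -0.001], [-0.0, 0.001, -1.0]]
wrist_force: [0.3, 0.1, -2.7]
finger_gap: 0.578
grip_force: 64.2
```

Emit:
carry_out(
  increments=[
    {"grip":-1,"xyz":[0,0,0],"twist":-0.121},
    {"grip":-1,"xyz":[0,0,0],"twist":-0.121},
    {"grip":-1,"xyz":[0,0,0],"twist":-0.121},
    {"grip":-1,"xyz":[0,0,0],"twist":-0.12},
  ],
)

```text
time_s: 12.38
position: [519.4, -395.0, 213.9]
tool_rot: [[-0.072, 0.997, 0.001], [0.997, 0.072, -0.001], [-0.001, 0.001, -1.0]]
wrist_force: [-0.0, -0.5, -3.1]
finger_gap: 0.579
grip_force: 64.2
```

```bash
python3 -c "
from h import *
go(F(0,-10,205),93.7);print(get_state()['finger_gap'])"
```

```text
t 12.3833 pos [ 519.4 -395.   213.9] ang 94.1 | twist 0.007 rows 1 | then shift [654.7  75.8   8.9] rows 17 each [38.5  4.5  0.5]
0.5790883189752146
```

Emit:
carry_out(
  increments=[
    {"grip":-1,"xyz":[30,4.5,0.5],"twist":0.007},
    {"grip":-1,"xyz":[38.5,4.5,0.5],"twist":0},
    {"grip":-1,"xyz":[38.5,4.5,0.5],"twist":0},
    {"grip":-1,"xyz":[38.5,4.5,0.5],"twist":0},
    {"grip":-1,"xyz":[38.5,4.5,0.5],"twist":0},
    {"grip":-1,"xyz":[38.5,4.5,0.5],"twist":0},
    {"grip":-1,"xyz":[38.5,4.5,0.5],"twist":0},
    {"grip":-1,"xyz":[38.5,4.5,0.5],"twist":0},
    {"grip":-1,"xyz":[38.5,4.5,0.5],"twist":0},
    {"grip":-1,"xyz":[38.5,4.5,0.5],"twist":0},
    {"grip":-1,"xyz":[38.5,4.5,0.5],"twist":0},
    {"grip":-1,"xyz":[38.5,4.5,0.5],"twist":0},
  ],
)

```text
time_s: 13.38
position: [546.2, 62.7, 208.1]
tool_rot: [[-0.059, 0.998, 0.002], [0.998, 0.059, 0.0], [-0.0, 0.002, -1.0]]
wrist_force: [1.5, -0.9, -3.5]
finger_gap: 0.584
grip_force: 64.2
```

Emit:
carry_out(
  increments=[
    {"grip":-1,"xyz":[38.5,4.5,0.5],"twist":0},
    {"grip":-1,"xyz":[38.5,4.5,0.5],"twist":0},
    {"grip":-1,"xyz":[38.5,4.5,0.5],"twist":0},
    {"grip":-1,"xyz":[38.5,4.5,0.5],"twist":0},
    {"grip":-1,"xyz":[30,4,0.5],"twist":0},
    {"grip":-1,"xyz":[17,0,0],"twist":0},
    {"grip":-1,"xyz":[0,0,0],"twist":0},
    {"grip":-1,"xyz":[0,0,0],"twist":0},
  ],
)

```text
time_s: 14.05
position: [556.2, 263.3, 204.9]
tool_rot: [[-0.061, 0.998, 0.001], [0.998, 0.061, 0.0], [0.0, 0.001, -1.0]]
wrist_force: [0.2, -0.6, -3.4]
finger_gap: 0.58
grip_force: 64.2
```

Run:
```python
from h import *
s=get_state();im=capture('wrist');W=cam('wrist',s);cv2.imwrite('pics/w4.png',im[:,:,::-1]);np.save('pics/w4.npy',im);np.save('pics/w4s.npy',s,allow_pickle=True)
go(F(0,-10,58),93.7,s)
r,g,b=im.astype(int).transpose(2,0,1)
m=(r>90)&(g<75)&(b<75)&(r-g>50)
c,a,cn=blob(m,proj(W,F(0,77,56))[0]);print(a,rect(W,cn,56),F(0,77,56))
```

```text
t 14.05 pos [556.2 263.3 204.9] ang 93.5 | twist -0.004 rows 1 | then shift [  0.2  -3.3 146.9] rows 4 each [ 0.  -0.8 36.7]
1852 [547.1 351.2  60.2  29.6   3.5] [547.23101226 350.03950261  56.        ]
```

View pics/w4.png

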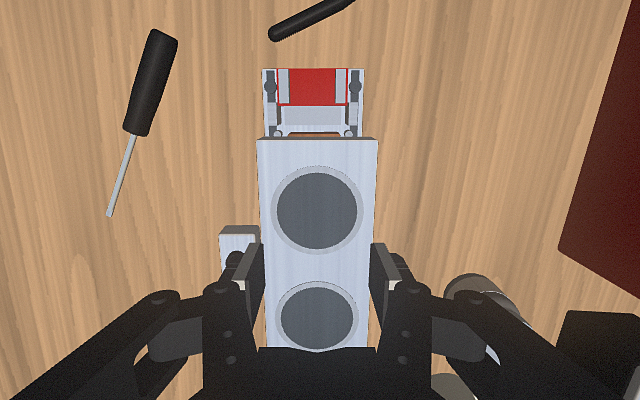

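The workpiece is held straight, with its far edge at row 142 and its sides at columns 257 and 378. The stop is at (313,87).

Run:
```python
from h import *
s=np.load('pics/w4s.npy',allow_pickle=True).item();W=cam('wrist',s);im=np.load('pics/w4.npy').astype(int)
print(im[132:148,317,0])
R=np.array(s['tool_rot']);f=lambda uv,z:((plane(W,uv,s['position'][2]+z)-s['position'])@R).round(1).tolist()
print(f([[317,140.5],[257,142],[378,142]],.3),f([[317,137]],-15.7))
```

```text
[ 69  67 159 161 141  91  96  92 215 205 199 200 202 199 198 198]
[[58.3, 0.1, -0.3], [57.7, -25.2, -0.3], [57.7, 25.8, -0.3]] [[58.3, 0.1, 15.7]]
```

Emit:
carry_out(
  increments=[
    {"grip":-1,"xyz":[1,-3.3,25],"twist":-0.004},
    {"grip":-1,"xyz":[0,0,40],"twist":0},
    {"grip":-1,"xyz":[0,0,40],"twist":0},
    {"grip":-1,"xyz":[0,0,25],"twist":0},
    {"grip":-1,"xyz":[0,0,12],"twist":0},
    {"grip":-1,"xyz":[0,0,5],"twist":0},
    {"grip":-1,"xyz":[0,0,0],"twist":0},
    {"grip":-1,"xyz":[0,0,0],"twist":0},
  ],
)

```text
time_s: 14.77
position: [554.3, 263.5, 59.1]
tool_rot: [[-0.062, 0.998, 0.002], [0.998, 0.062, 0.001], [0.001, 0.002, -1.0]]
wrist_force: [-0.0, -0.6, -2.0]
finger_gap: 0.582
grip_force: 64.2
```

Emit:
carry_out(
  increments=[
    {"grip":-1,"xyz":[-0.5,-0.5,1.5],"twist":0},
    {"grip":-1,"xyz":[0,0,0],"twist":0},
    {"grip":-1,"xyz":[0,0,0],"twist":0},
  ],
)

```text
time_s: 15.02
position: [553.1, 263.1, 56.8]
tool_rot: [[-0.063, 0.998, 0.001], [0.998, 0.063, 0.001], [0.0, 0.001, -1.0]]
wrist_force: [-1.1, 0.4, -2.5]
finger_gap: 0.582
grip_force: 64.2
```

Emit:
carry_out(
  increments=[
    {"grip":-1,"xyz":[0,0,1.5],"twist":0},
    {"grip":-1,"xyz":[0,0,0],"twist":0},
    {"grip":-1,"xyz":[0,0,0],"twist":0},
  ],
)

```text
time_s: 15.27
position: [553.2, 263.2, 55.7]
tool_rot: [[-0.063, 0.998, 0.001], [0.998, 0.063, 0.0], [0.0, 0.001, -1.0]]
wrist_force: [-3.5, -2.3, 8.6]
finger_gap: 0.582
grip_force: 65.5
```

Emit:
carry_out(
  increments=[
    {"grip":0.7,"xyz":[0,0,-0.5],"twist":0},
    {"grip":0.7,"xyz":[0,0,0],"twist":0},
    {"grip":0.7,"xyz":[0,0,0],"twist":0},
    {"grip":0.7,"xyz":[0,0,-20],"twist":0},
    {"grip":1,"xyz":[0,0,-40],"twist":0},
    {"grip":1,"xyz":[0,0,-40],"twist":0},
    {"grip":1,"xyz":[0,0,-40],"twist":0},
    {"grip":1,"xyz":[0,0,-10],"twist":0},
    {"grip":1,"xyz":[0,0,0],"twist":0},
    {"grip":1,"xyz":[0,0,0],"twist":0},
  ],
)

```text
time_s: 16.1
position: [552.6, 263.0, 204.5]
tool_rot: [[-0.063, 0.998, 0.0], [0.998, 0.063, 0.0], [0.0, 0.0, -1.0]]
wrist_force: [0.1, -0.3, -0.3]
finger_gap: 1.002
grip_force: 0.0
```

```bash
cat > wp.py <<'E'
from h import *
import sys
s=get_state();im=capture('wrist');W=cam('wrist',s);n=sys.argv[1];cv2.imwrite(f'pics/{n}.png',im[:,:,::-1]);np.save(f'pics/{n}.npy',im);np.save(f'pics/{n}s.npy',s,allow_pickle=True)
print(s['time_s'],s['position'])
a=np.radians(FY)
def f(uv,z):
    d=plane(W,uv,z)[:,:2]-FO;return np.c_[d@[np.cos(a),np.sin(a)],d@[-np.sin(a),np.cos(a)]].round(1)
r,g,b=im.astype(int).transpose(2,0,1)
m=((r>90)&(g<75)&(b<75)&(r-g>50))
for y in(77,-119):
    c,A,cn=blob(m,proj(W,F(0,y,56))[0]);R=rect(W,cn,56);print(A,R,'fixture frame err',np.array(R[:2])-F(0,y,56)[:2])
# recess discs: dark grey circles on the workpiece
gray=cv2.cvtColor(im,cv2.COLOR_RGB2GRAY);m=((gray<110)&(abs(r-b)<25))
for y in(-10-28,-10+28):
    q=proj(W,F(0,y,56))[0];c,A,cn=blob(m,q);print('disc',c,A,'fix xy',f(c,56))
go(F(-82,-135,180),93.7,s)
E
python3 wp.py w5
```

```text
16.1 [552.63285813 262.95205046 204.53820231]
1909 [547.1 351.1  59.8  29.6   3.6] fixture frame err [-0.13101226  1.06049739]
1087 [559.6 155.4  59.8  30.2   3.6] fixture frame err [-0.27934468  0.95195857]
disc [316.95965418 217.2987512 ] 1041 fix xy [[  0.2 -39.1]]
disc [317.00082034 158.57178015] 1219 fix xy [[ 0.3 17. ]]
t 16.1 pos [552.6 263.  204.5] ang 93.6 | twist -0.002 rows 1 | then shift [-124.7  -81.8   24.5] rows 4 each [-31.2 -20.4   6.1]
```

View pics/w5.png

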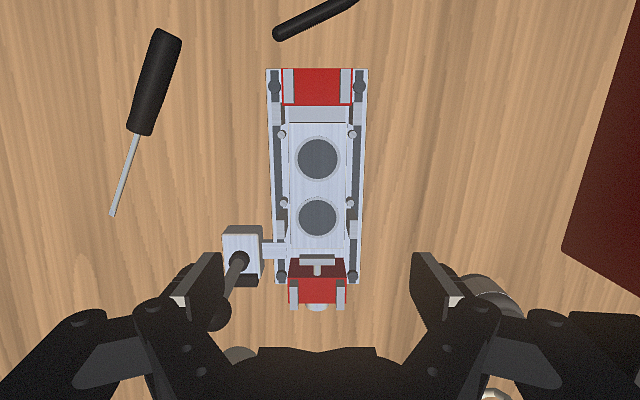

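The workpiece is flat on both rests, with its recesses at (317,159) and (317,217), its centre at about y -12, and gaps to the pusher and stop. Next is the lever, with fingers shut, starting behind the ball.

Emit:
carry_out(
  increments=[
    {"grip":-1,"xyz":[-31,-20.5,6],"twist":0},
    {"grip":-1,"xyz":[-31,-20.5,6],"twist":0},
    {"grip":-1,"xyz":[-31,-20.5,6],"twist":0},
    {"grip":-1,"xyz":[-31,-20.5,6],"twist":0},
    {"grip":-1,"xyz":[0,0,0],"twist":0},
    {"grip":-1,"xyz":[0,0,0],"twist":0},
    {"grip":-1,"xyz":[0,0,0],"twist":0},
    {"grip":-1,"xyz":[0,0,25],"twist":0},
    {"grip":-1,"xyz":[0,0,25],"twist":0},
    {"grip":-1,"xyz":[0,0,16],"twist":0},
    {"grip":-1,"xyz":[0,0,0],"twist":0},
    {"grip":-1,"xyz":[0,0,0],"twist":0},
  ],
)

```text
time_s: 17.15
position: [478.8, 134.7, 114.2]
tool_rot: [[-0.064, 0.998, -0.002], [0.998, 0.064, -0.0], [-0.0, -0.002, -1.0]]
wrist_force: [0.1, 0.3, 0.2]
finger_gap: -0.002
grip_force: 0.0
```

```bash
sed -i 's/^FO=.*/FO=np.array([552.2,274.0]);FY=3.7/' h.py
python3 - <<'E'
from h import *
s=get_state();go(F(-82,-95,114),93.7);im=capture('wrist');W=cam('wrist',s);cv2.imwrite('pics/w6.png',im[:,:,::-1])
print(proj(W,F(-82,-95,125)),s['finger_gap'],s['wrist_force'])
E
```

```text
t 17.15 pos [478.8 134.7 114.2] ang 93.7 | twist -0.001 rows 1 | then shift [39.2  0.3  0.2] rows 1 each [39.2  0.3  0.2]
[[317.40093088 190.59450606]] -0.001609570116079146 [0.11675636 0.26029646 0.16276952]
```

View pics/w6.png

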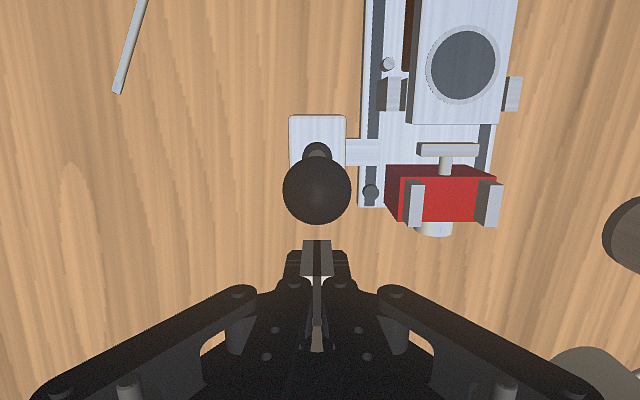

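The ball at (317,190) is straight ahead of the shut fingers (317,245). Pushing along tool x.

Emit:
carry_out(
  increments=[
    {"grip":-1,"xyz":[10,0,0],"twist":0},
    {"grip":-1,"xyz":[6,0,0],"twist":0},
    {"grip":-1,"xyz":[5,0,0],"twist":0},
    {"grip":-1,"xyz":[6,0,0],"twist":0},
    {"grip":-1,"xyz":[6,0,0],"twist":0},
    {"grip":-1,"xyz":[6,0,0],"twist":0},
    {"grip":-1,"xyz":[6,0,0],"twist":0},
    {"grip":-1,"xyz":[5,0,0],"twist":0},
    {"grip":-1,"xyz":[3,0,0],"twist":0},
    {"grip":-1,"xyz":[0,0,0],"twist":0},
  ],
)

```text
time_s: 18.03
position: [474.6, 187.0, 114.0]
tool_rot: [[-0.064, 0.998, -0.002], [0.998, 0.064, -0.001], [-0.001, -0.002, -1.0]]
wrist_force: [0.8, -6.2, -4.2]
finger_gap: -0.002
grip_force: 3.0
```

Emit:
carry_out(
  increments=[
    {"grip":-1,"xyz":[2,0,0],"twist":0},
    {"grip":-1,"xyz":[2,0,0],"twist":0},
    {"grip":-1,"xyz":[0,0,0],"twist":0},
  ],
)

```text
time_s: 18.28
position: [474.0, 190.5, 113.8]
tool_rot: [[-0.063, 0.998, -0.003], [0.998, 0.063, -0.002], [-0.002, -0.003, -1.0]]
wrist_force: [0.9, -7.9, -4.9]
finger_gap: -0.002
grip_force: 3.7
```

Emit:
carry_out(
  increments=[
    {"grip":-1,"xyz":[2,0,0],"twist":0},
    {"grip":-1,"xyz":[1.5,0,0],"twist":0},
    {"grip":-1,"xyz":[0,0,0],"twist":0},
  ],
)

```text
time_s: 18.53
position: [473.8, 192.7, 113.7]
tool_rot: [[-0.064, 0.998, -0.003], [0.998, 0.064, -0.004], [-0.004, -0.004, -1.0]]
wrist_force: [1.6, -18.3, -5.1]
finger_gap: -0.002
grip_force: 8.9
```

Force jumped to 18 N, so the lever is on its stop. I'll hold for just over two seconds and look during the hold.

Emit:
carry_out(
  increments=[
    {"grip":-1,"xyz":[0,0,0],"twist":0},
    {"grip":-1,"xyz":[0,0,0],"twist":0},
    {"grip":-1,"xyz":[0,0,0],"twist":0},
    {"grip":-1,"xyz":[0,0,0],"twist":0},
    {"grip":-1,"xyz":[0,0,0],"twist":0},
    {"grip":-1,"xyz":[0,0,0],"twist":0},
    {"grip":-1,"xyz":[0,0,0],"twist":0},
    {"grip":-1,"xyz":[0,0,0],"twist":0},
    {"grip":-1,"xyz":[0,0,0],"twist":0},
    {"grip":-1,"xyz":[0,0,0],"twist":0},
    {"grip":-1,"xyz":[0,0,0],"twist":0},
    {"grip":-1,"xyz":[0,0,0],"twist":0},
  ],
)

```text
time_s: 19.53
position: [473.7, 192.6, 113.7]
tool_rot: [[-0.064, 0.998, -0.004], [0.998, 0.064, -0.004], [-0.004, -0.004, -1.0]]
wrist_force: [1.1, -18.0, -5.5]
finger_gap: 0.0
grip_force: 8.7
```

Run:
```python
from h import *
s=get_state();im=capture('wrist');W=cam('wrist',s);cv2.imwrite('pics/w7.png',im[:,:,::-1]);np.save('pics/w7.npy',im);np.save('pics/w7s.npy',s,allow_pickle=True)
print(s['time_s'],s['wrist_force'])
for y in(62,-58):print(y,proj(W,[F(-26,y,56),F(0,y,56),F(26,y,56)]).round(0).tolist())
```

```text
19.5333 [  1.12232741 -17.96525958  -5.47290836]
62 [[427.0, -25.0], [476.0, -25.0], [526.0, -25.0]]
-58 [[408.0, 195.0], [449.0, 195.0], [490.0, 195.0]]
```

View pics/w7.png

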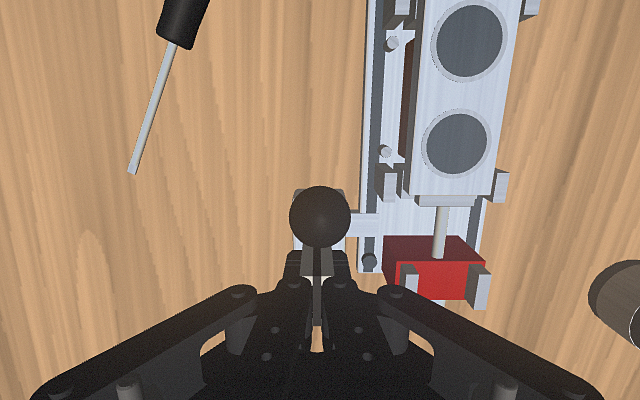

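Emit:
carry_out(
  increments=[
    {"grip":-1,"xyz":[0,0,0],"twist":0},
    {"grip":-1,"xyz":[0,0,0],"twist":0},
    {"grip":-1,"xyz":[0,0,0],"twist":0},
    {"grip":-1,"xyz":[0,0,0],"twist":0},
    {"grip":-1,"xyz":[0,0,0],"twist":0},
    {"grip":-1,"xyz":[0,0,0],"twist":0},
    {"grip":-1,"xyz":[0,0,0],"twist":0},
    {"grip":-1,"xyz":[0,0,0],"twist":0},
    {"grip":-1,"xyz":[0,0,0],"twist":0},
    {"grip":-1,"xyz":[0,0,0],"twist":0},
    {"grip":-1,"xyz":[0,0,0],"twist":0},
    {"grip":-1,"xyz":[0,0,0],"twist":0},
  ],
)

```text
time_s: 20.58
position: [473.7, 192.7, 113.7]
tool_rot: [[-0.064, 0.998, -0.004], [0.998, 0.064, -0.004], [-0.004, -0.004, -1.0]]
wrist_force: [0.8, -17.6, -5.5]
finger_gap: 0.001
grip_force: 8.7
```

While held, the ball is at (319,217) and the pusher at (447,200). It bears on the workpiece end at row 195, where a squared piece should be. Releasing backwards.

Emit:
carry_out(
  increments=[
    {"grip":-1,"xyz":[0,0,0],"twist":0},
    {"grip":-1,"xyz":[-10,0,0],"twist":0},
    {"grip":-1,"xyz":[-15,0,0],"twist":0},
    {"grip":-1,"xyz":[-15,0,0],"twist":0},
    {"grip":-1,"xyz":[-15,0,0],"twist":0},
    {"grip":-1,"xyz":[-10,0,0],"twist":0},
    {"grip":-1,"xyz":[0,0,-40],"twist":0},
    {"grip":-1,"xyz":[0,0,-40],"twist":0},
    {"grip":1,"xyz":[0,0,-10],"twist":0},
    {"grip":1,"xyz":[0,0,0],"twist":0},
    {"grip":1,"xyz":[0,0,0],"twist":0},
  ],
)

```text
time_s: 21.5
position: [478.9, 129.8, 204.7]
tool_rot: [[-0.063, 0.998, 0.001], [0.998, 0.063, 0.0], [0.0, 0.001, -1.0]]
wrist_force: [-0.6, -0.4, 0.5]
finger_gap: 0.423
grip_force: 0.0
```

Run:
```python
from h import *
im=capture('top');T=cam('top')
r,g,b=im.astype(int).transpose(2,0,1);I0=np.load('pics/top0.npy').astype(int)
s=get_state();go((508.5,-106,150),-7.5)
r,g,b=I0.transpose(2,0,1);c,a,cn=blob(cv2.morphologyEx(((b>r+0)&(r<120)).astype(np.uint8),cv2.MORPH_CLOSE,np.ones((3,3))),(374,218));print(a,rect(T,cn,18))
```

```text
t 21.55 pos [478.4 129.7 203.8] ang 93.6 | twist 1.765 rows 15 | then shift [ 60.6 229.8  53.8] rows 6 each [10.1 38.3  9. ]
489 [ 509.3 -106.5  194.5   20.4   -7.5]
```

Emit:
carry_out(
  increments=[
    {"grip":1,"xyz":[0,0,0],"twist":0.117},
    {"grip":1,"xyz":[0,0,0],"twist":0.117},
    {"grip":1,"xyz":[0,0,0],"twist":0.117},
    {"grip":1,"xyz":[0,0,0],"twist":0.118},
    {"grip":1,"xyz":[0,0,0],"twist":0.118},
    {"grip":1,"xyz":[0,0,0],"twist":0.118},
    {"grip":1,"xyz":[0,0,0],"twist":0.118},
    {"grip":1,"xyz":[0,0,0],"twist":0.118},
    {"grip":1,"xyz":[0,0,0],"twist":0.118},
    {"grip":1,"xyz":[0,0,0],"twist":0.118},
    {"grip":1,"xyz":[0,0,0],"twist":0.118},
    {"grip":1,"xyz":[0,0,0],"twist":0.118},
  ],
)

```text
time_s: 22.55
position: [478.2, 129.6, 203.0]
tool_rot: [[0.977, 0.213, -0.003], [0.213, -0.977, -0.0], [-0.003, -0.0, -1.0]]
wrist_force: [0.8, -0.8, 0.2]
finger_gap: 0.998
grip_force: 0.0
```

Emit:
carry_out(
  increments=[
    {"grip":1,"xyz":[0,0,0],"twist":0.118},
    {"grip":1,"xyz":[0,0,0],"twist":0.117},
    {"grip":1,"xyz":[0,0,0],"twist":0.117},
    {"grip":1,"xyz":[10,38.3,0],"twist":0},
    {"grip":1,"xyz":[10,38.3,0],"twist":0},
    {"grip":1,"xyz":[10,38.3,0],"twist":0},
    {"grip":1,"xyz":[10,38.3,0],"twist":0},
    {"grip":1,"xyz":[10,38.3,0],"twist":0},
    {"grip":1,"xyz":[10,38.3,0],"twist":0},
    {"grip":1,"xyz":[0,0,0],"twist":0},
    {"grip":1,"xyz":[0,0,0],"twist":0},
  ],
)

```text
time_s: 23.47
position: [507.7, -107.3, 203.0]
tool_rot: [[0.991, -0.134, -0.003], [-0.134, -0.991, 0.001], [-0.003, -0.001, -1.0]]
wrist_force: [-0.5, 0.8, -0.5]
finger_gap: 1.001
grip_force: 0.0
```

Run:
```python
from h import *
s=get_state();im=capture('wrist');W=cam('wrist',s);cv2.imwrite('pics/w8.png',im[:,:,::-1]);np.save('pics/w8.npy',im)
r,g,b=im.astype(int).transpose(2,0,1)
m=cv2.morphologyEx(((b>r)&(r<120)&(r>25)&(abs(r-b)<40)).astype(np.uint8),cv2.MORPH_CLOSE,np.ones((7,7)))
q=proj(W,(509,-106.5,18))[0];c,a,cn=blob(m,q);R=rect(W,cn,18);print(q,c,a,R)
u=proj(W,[R[0],R[1],18])[0];T=cam('top')
print('height',tri(W,u,T,proj(T,(509.3,-106.5,18))[0]))
go((R[0],R[1],10),R[4])
```

```text
[316.02775671 177.17854042] [314.49398907 163.9636612 ] 3660 [ 510.4 -105.2  197.    25.    -7.4]
height (array([ 509.78425035, -105.89438094,   16.53402194]), np.float64(1.6109837138114371))
t 23.5167 pos [ 507.7 -106.1  203.2] ang -7.6 | twist -0.003 rows 1 | then shift [  2.6  -1.2 193.2] rows 5 each [ 0.5 -0.2 38.6]
```

Emit:
carry_out(
  increments=[
    {"grip":1,"xyz":[2.5,-0.8,20],"twist":0},
    {"grip":1,"xyz":[0,0,40],"twist":0},
    {"grip":1,"xyz":[0,0,40],"twist":0},
    {"grip":1,"xyz":[0,0,40],"twist":0},
    {"grip":1,"xyz":[0,0,35],"twist":0},
    {"grip":1,"xyz":[0,0,14],"twist":0},
    {"grip":-1,"xyz":[0,0,0],"twist":0},
    {"grip":-1,"xyz":[0,0,0],"twist":0},
    {"grip":-1,"xyz":[0,0,0],"twist":0},
    {"grip":-1,"xyz":[0,0,0],"twist":0},
    {"grip":-1,"xyz":[0,0,0],"twist":0},
    {"grip":-1,"xyz":[0,0,0],"twist":0},
  ],
)

```text
time_s: 24.52
position: [511.7, -105.6, 17.4]
tool_rot: [[0.991, -0.131, 0.002], [-0.131, -0.991, -0.0], [0.002, 0.0, -1.0]]
wrist_force: [-2.1, 2.2, 10.7]
finger_gap: 0.282
grip_force: 59.4
```

Emit:
carry_out(
  increments=[
    {"grip":-1,"xyz":[0,0,0],"twist":0},
    {"grip":-1,"xyz":[0,0,0],"twist":0},
    {"grip":-1,"xyz":[0,0,0],"twist":0},
  ],
)

```text
time_s: 24.77
position: [511.7, -105.6, 17.4]
tool_rot: [[0.991, -0.131, 0.002], [-0.131, -0.991, -0.0], [0.002, 0.0, -1.0]]
wrist_force: [-0.2, 2.0, 9.5]
finger_gap: 0.287
grip_force: 59.4
```

Emit:
carry_out(
  increments=[
    {"grip":-1,"xyz":[0,0,-20],"twist":0},
    {"grip":-1,"xyz":[0,0,-38],"twist":0},
    {"grip":-1,"xyz":[0,0,-38],"twist":0},
    {"grip":-1,"xyz":[0,0,-38],"twist":0},
    {"grip":-1,"xyz":[0,0,-38],"twist":0},
    {"grip":-1,"xyz":[0,0,-30],"twist":-0.06},
    {"grip":-1,"xyz":[0,0,-8],"twist":-0.1},
    {"grip":-1,"xyz":[0,0,0],"twist":-0.118},
    {"grip":-1,"xyz":[0,0,0],"twist":-0.118},
    {"grip":-1,"xyz":[0,0,0],"twist":-0.118},
    {"grip":-1,"xyz":[0,0,0],"twist":-0.118},
    {"grip":-1,"xyz":[0,0,0],"twist":-0.118},
  ],
)

```text
time_s: 25.77
position: [510.5, -105.5, 226.0]
tool_rot: [[0.811, 0.585, -0.0], [0.585, -0.811, 0.0], [-0.0, -0.0, -1.0]]
wrist_force: [0.0, -0.2, -4.6]
finger_gap: 0.28
grip_force: 61.4
```

Emit:
carry_out(
  increments=[
    {"grip":-1,"xyz":[0,0,0],"twist":-0.118},
    {"grip":-1,"xyz":[0,0,0],"twist":-0.118},
    {"grip":-1,"xyz":[0,0,0],"twist":-0.118},
    {"grip":-1,"xyz":[0,0,0],"twist":-0.118},
    {"grip":-1,"xyz":[0,0,0],"twist":-0.118},
    {"grip":-1,"xyz":[0,0,0],"twist":-0.118},
    {"grip":-1,"xyz":[0,0,0],"twist":-0.118},
    {"grip":-1,"xyz":[0,0,0],"twist":-0.11},
    {"grip":-1,"xyz":[0,0,0],"twist":-0.07},
    {"grip":-1,"xyz":[0,0,0],"twist":0},
  ],
)

```text
time_s: 26.6
position: [510.5, -105.5, 225.9]
tool_rot: [[-0.057, 0.998, -0.0], [0.998, 0.057, 0.0], [0.0, -0.0, -1.0]]
wrist_force: [-0.0, -0.9, -5.0]
finger_gap: 0.28
grip_force: 61.4
```

```bash
python3 -c "
from h import *
go(F(0,-21,205),93.7);print(get_state()['finger_gap'])"
```

```text
t 26.6 pos [ 510.5 -105.5  225.9] ang 93.3 | twist -0.007 rows 1 | then shift [355.   66.1  20.9] rows 9 each [39.4  7.3  2.3]
0.28010911590519805
```

Emit:
carry_out(
  increments=[
    {"grip":-1,"xyz":[20,3.7,0],"twist":-0.007},
    {"grip":-1,"xyz":[39,7.3,0],"twist":0},
    {"grip":-1,"xyz":[39,7.3,0],"twist":0},
    {"grip":-1,"xyz":[39,7.3,0],"twist":0},
    {"grip":-1,"xyz":[39,7.3,3],"twist":0},
    {"grip":-1,"xyz":[39,7.3,3],"twist":0},
    {"grip":-1,"xyz":[39,7.3,3],"twist":0},
    {"grip":-1,"xyz":[39,7.3,3],"twist":0},
    {"grip":-1,"xyz":[39,7.3,3],"twist":0},
    {"grip":-1,"xyz":[23,4,3],"twist":0},
    {"grip":-1,"xyz":[0,0,3],"twist":0},
    {"grip":-1,"xyz":[0,0,0],"twist":0},
  ],
)

```text
time_s: 27.6
position: [554.6, 253.6, 203.8]
tool_rot: [[-0.061, 0.998, -0.002], [0.998, 0.061, -0.001], [-0.001, -0.002, -1.0]]
wrist_force: [0.3, 0.1, -4.2]
finger_gap: 0.274
grip_force: 61.4
```

Run:
```python
from h import *
s=get_state();im=capture('wrist');W=cam('wrist',s);np.save('pics/w9.npy',im);np.save('pics/w9s.npy',s,allow_pickle=True)
r,g,b=im.astype(int).transpose(2,0,1)
R=np.array(s['tool_rot']);z=s['position'][2]
m=cv2.morphologyEx(((b>=r-3)&(r<130)&(r>25)&(abs(r-b)<40)).astype(np.uint8),cv2.MORPH_OPEN,np.ones((3,3)))
for row in(110,150,200,240):
    k=np.where(m[row,250:390])[0]+250
    # longest run
    runs=np.split(k,np.where(np.diff(k)>3)[0]+1);k=max(runs,key=len)
    print(row,k[0],k[-1],((plane(W,[[k[0],row],[k[-1]+1,row]],z+.6)-s['position'])@R).round(1).tolist())
col=im[:,316,:].mean(1);e=np.abs(np.diff(col));print([(i,int(col[i]),int(col[i+1])) for i in np.where(e>18)[0] if i<330])
for rr in range(60,160,8):print(rr,proj(W,s['position']+R@[100,0,-.6]).round(1)[0]) if rr==60 else None
m=(r>90)&(g<75)&(b<75)&(r-g>50);c,a,cn=blob(m,proj(W,F(0,77,56))[0]);print(a,rect(W,cn,56),F(0,77,56))
go(F(0,-21,75),93.7,s)
```

```text
110 288 347 [[70.7, -11.8, -0.6], [70.7, 12.8, -0.7]]
150 289 345 [[54.4, -11.8, -0.6], [54.4, 12.4, -0.7]]
200 290 344 [[32.2, -11.9, -0.6], [32.3, 12.5, -0.6]]
240 291 343 [[13.0, -11.9, -0.6], [13.0, 12.5, -0.6]]
[(np.int64(11), 21, 92), (np.int64(12), 92, 178), (np.int64(34), 175, 99), (np.int64(75), 111, 42), (np.int64(196), 59, 98)]
60 [316.9  30.5]
60 [576.2 352.7  28.9   1.3 -86.5] [547.23101226 350.83950261  56.        ]
t 27.6 pos [554.6 253.6 203.8] ang 93.5 | twist -0.004 rows 1 | then shift [ -0.5  -1.1 128.8] rows 4 each [-0.1 -0.3 32.2]
```

Emit:
carry_out(
  increments=[
    {"grip":-1,"xyz":[0.5,-1.5,20],"twist":-0.004},
    {"grip":-1,"xyz":[0,0,35],"twist":0},
    {"grip":-1,"xyz":[0,0,35],"twist":0},
    {"grip":-1,"xyz":[0,0,20],"twist":0},
    {"grip":-1,"xyz":[0,0,10],"twist":0},
    {"grip":-1,"xyz":[0,0,6],"twist":0},
    {"grip":-1,"xyz":[0,0,2],"twist":0},
    {"grip":-1,"xyz":[0,0,0],"twist":0},
    {"grip":-1,"xyz":[0,0,0],"twist":0},
  ],
)

```text
time_s: 28.4
position: [554.7, 253.2, 78.3]
tool_rot: [[-0.065, 0.998, 0.002], [0.998, 0.065, 0.001], [0.001, 0.002, -1.0]]
wrist_force: [0.5, -0.2, -4.1]
finger_gap: 0.281
grip_force: 61.4
```

Emit:
carry_out(
  increments=[
    {"grip":-1,"xyz":[0,-1,2],"twist":0},
    {"grip":-1,"xyz":[0,0,1.5],"twist":0},
    {"grip":-1,"xyz":[0,0,0],"twist":0},
    {"grip":-1,"xyz":[0,0,0],"twist":0},
  ],
)

```text
time_s: 28.73
position: [553.0, 253.1, 73.5]
tool_rot: [[-0.065, 0.998, 0.0], [0.998, 0.065, 0.0], [0.0, 0.0, -1.0]]
wrist_force: [-0.2, 0.9, -4.8]
finger_gap: 0.282
grip_force: 61.4
```

Emit:
carry_out(
  increments=[
    {"grip":-1,"xyz":[0,0,1],"twist":0},
    {"grip":-1,"xyz":[0,0,0],"twist":0},
    {"grip":-1,"xyz":[0,0,0],"twist":0},
  ],
)

```text
time_s: 28.98
position: [553.0, 253.1, 73.4]
tool_rot: [[-0.065, 0.998, 0.0], [0.998, 0.065, 0.0], [0.0, 0.0, -1.0]]
wrist_force: [-4.7, -1.4, 7.6]
finger_gap: 0.285
grip_force: 62.8
```

Emit:
carry_out(
  increments=[
    {"grip":0,"xyz":[0,0,-0.5],"twist":0},
    {"grip":0,"xyz":[0,0,0],"twist":0},
    {"grip":0.3,"xyz":[0,0,0],"twist":0},
    {"grip":0.3,"xyz":[0,0,-10],"twist":0},
    {"grip":0.5,"xyz":[0,0,-35],"twist":0},
    {"grip":1,"xyz":[0,0,-40],"twist":0},
    {"grip":1,"xyz":[0,0,-40],"twist":0},
    {"grip":1,"xyz":[0,0,-30],"twist":0},
    {"grip":1,"xyz":[0,0,0],"twist":0},
    {"grip":1,"xyz":[0,0,0],"twist":0},
  ],
)

```text
time_s: 29.82
position: [553.6, 253.3, 230.1]
tool_rot: [[-0.065, 0.998, 0.004], [0.998, 0.065, 0.001], [0.001, 0.004, -1.0]]
wrist_force: [-0.2, 0.0, -0.6]
finger_gap: 0.997
grip_force: 0.0
```

Run:
```python
from h import *
s=get_state();im=capture('wrist');W=cam('wrist',s);np.save('pics/w10.npy',im)
r,g,b=im.astype(int).transpose(2,0,1);a=np.radians(FY)
print(s['position'],s['finger_gap'],s['wrist_force'])
def f(uv,z):
    d=plane(W,uv,z)[:,:2]-FO;return np.c_[d@[np.cos(a),np.sin(a)],d@[-np.sin(a),np.cos(a)]].round(1)
m=(r>90)&(g<75)&(b<75)&(r-g>50);print('red',proj(W,[F(0,77,56),F(0,-119,56)]).round(0).tolist())
for y in(85,40,10,-21,-60,-90,-120):   # bar edges at several stations
    q=proj(W,F(0,y,74))[0].round().astype(int)
    row=im[q[1],q[0]-45:q[0]+46].astype(int)
    dark=(row.mean(1)<120)&(row[:,2]>=row[:,0]-3)
    n,l,st,c=cv2.connectedComponentsWithStats(dark[None].astype(np.uint8));i=1+np.argmax(st[1:,4]) 
    x0=q[0]-45+st[i,0];print(y,q,st[i,2],f([[x0,q[1]],[x0+st[i,2],q[1]]],74).tolist())
y=np.arange(-140,100,3);q=proj(W,np.array([F(0,t,74) for t in y]));print([(int(t),int(im[int(round(v)),int(round(u))].mean())) for t,(u,v) in zip(y,q) if 0<=v<399])
# workpiece ends at x=+-20 on z=56
for x in(-22,22):
    for y in range(44,70,2):
        u,v=proj(W,F(x,y,56))[0].round().astype(int);print((x,y),im[v,u].tolist(),end=' ')
    print()
```

```text
[553.58444587 253.30252814 230.1208733 ] 0.9965840641101167 [-0.18052039  0.04880162 -0.6320274 ]
red [[316.0, 78.0], [316.0, 270.0]]
85 [316  66] 7 [[-36.6, 84.9], [-30.6, 84.9]]
40 [316 120] 17 [[-3.4, 40.2], [11.8, 40.2]]
10 [316 154] 27 [[-11.8, 9.7], [13.1, 9.7]]
-21 [316 186] 31 [[-12.2, -20.6], [17.3, -20.6]]
-60 [316 225] 27 [[-13.6, -60.1], [13.0, -60.1]]
-90 [316 253] 9 [[-12.9, -90.3], [-3.8, -90.3]]
-120 [316 279] 23 [[-12.2, -119.9], [11.6, -119.9]]
[(-140, 144), (-137, 148), (-134, 141), (-131, 192), (-128, 194), (-125, 192), (-122, 88), (-119, 91), (-116, 94), (-113, 96), (-110, 94), (-107, 76), (-104, 62), (-101, 63), (-98, 60), (-95, 56), (-92, 64), (-89, 58), (-86, 66), (-83, 59), (-80, 65), (-77, 60), (-74, 65), (-71, 64), (-68, 63), (-65, 59), (-62, 60), (-59, 64), (-56, 98), (-53, 92), (-50, 94), (-47, 95), (-44, 94), (-41, 95), (-38, 94), (-35, 99), (-32, 93), (-29, 96), (-26, 95), (-23, 96), (-20, 94), (-17, 93), (-14, 95), (-11, 96), (-8, 96), (-5, 98), (-2, 93), (1, 97), (4, 96), (7, 100), (10, 98), (13, 60), (16, 64), (19, 64), (22, 59), (25, 57), (28, 62), 
[... 187 characters left out ...]
), (88, 88), (91, 150), (94, 146), (97, 147)]
(-22, 44) [196, 207, 221] (-22, 46) [199, 208, 223] (-22, 48) [201, 210, 224] (-22, 50) [198, 207, 222] (-22, 52) [203, 211, 226] (-22, 54) [201, 212, 224] (-22, 56) [200, 210, 225] (-22, 58) [203, 212, 226] (-22, 60) [206, 217, 232] (-22, 62) [119, 77, 71] (-22, 64) [183, 40, 37] (-22, 66) [174, 188, 200] (-22, 68) [172, 179, 191] 
(22, 44) [195, 203, 219] (22, 46) [188, 197, 215] (22, 48) [193, 203, 217] (22, 50) [190, 202, 218] (22, 52) [191, 200, 217] (22, 54) [190, 199, 217] (22, 56) [193, 200, 220] (22, 58) [193, 204, 219] (22, 60) [198, 209, 225] (22, 62) [67, 41, 39] (22, 64) [187, 44, 35] (22, 66) [180, 192, 208] (22, 68) [171, 176, 191]
```

```bash
python3 -c "
from cell import *
print(job_done())"
```

```text
the job is handed in; nothing more can be done
None
```

I handed the job in at about 30 s of the 72 s. The block, workpiece and clamp bar were placed in the order asked, with the lever held over for about two seconds before the bar went on. The last wrist picture shows the workpiece against the stop and the bar in the forks; I did not check the lever's return to centre in a picture.

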